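# Present the sprocket axle to the inspection camera

## Task

Lift the axle that carries the toothed sprocket out of the chassis and show it to the inspection camera: hold it in the air with the middle of the sprocket's outer face 100 mm straight in front of the lens, that face turned squarely to the lens and the shaft in line with the lens axis. Finish while still holding it there, steady, with only the gripper carrying it; leave the wheel axle and the pinion axle in their places and do not bump the camera.

Things in the scene. Friction and masses are not known exactly. Their poses are not given: they have to be found in the camera images.
- sprocket_axle: Part to show, about 0.24 kg: square steel shaft 12 x 12 x 164 mm lying level in the chassis, in any of its three stations. Origin: middle of the shaft (also its balance point); x along the shaft to the sprocket, z up. Toothed aluminium sprocket, 68 mm diameter, at x = 69 to 81 mm; plain steel hub, 32 mm diameter, at x = -66 to -80 mm. Bare flats to pinch from above at x = -35 to 35 mm.
- sprocket_face (a point): Middle of the sprocket's outer face, on the shaft axis, 81 mm from the shaft's middle along the axle's +x.
- wheel_axle: Same shaft and tail hub, but with a smooth black rubber wheel, 62 mm diameter, in place of the sprocket. Origin and axes alike. Stays where it is.
- pinion_axle: Same shaft and tail hub, but with a small toothed pinion, 36 mm diameter. Origin and axes alike. Stays where it is.
- chassis: Dark metal frame fixed to the bench. Origin: middle of the underside of its 130 x 300 x 6 mm plate; x along the axles, away from the robot. Two 20 mm wide rails along y at x = -45 and 45 mm, 50 mm high, 70 mm free between them. Stations at y = -90, 0, 90 mm: black blocks 64 mm high with 15 mm slots open at the top; shaft axes lie 56 mm above the bench and lift straight up.
- camera_stand: Fixed inspection camera stand on the far left of the bench: dark round foot 110 mm diameter, steel post, fork to 310 mm height. Origin: middle of the foot's underside; -x is the side the camera looks to, obliquely towards the robot and its right.
- camera_head: Camera head, a grey box 70 x 62 x 56 mm with a black lens barrel, in the stand's fork. Origin: on its tilt hinge, 300 mm above the bench. Its -x axis is the lens axis, the way the camera looks: 12 to 32 degrees downwards (differs every time; stiff, does not move by itself). The lens front is 50 mm from the origin along -x.
- focus (a point): Point in the air on the lens axis, 100 mm in front of the lens front (150 mm from the head's origin along its -x), where the middle of the sprocket's outer face belongs. Its axes are those of the camera head.
Things that resemble listed ones, but are neither listed nor needed, are in the scene too. Leave any orange look-alike of the sprocket_axle alone.

How it is judged:
By the outcome, as a careful person would: the job done as asked, in the order asked, and still so for the second after the job is handed in, while the arm keeps its last pose, push and grip.
It also fails if it takes over 32 s, if anything falls off the work surface, if the arm or the gripper's body presses on something with over 40 N, if the wrist force passes 120 N, or if a joint passes its speed limit or range.

## Robot

A 6-joint arm with a two-finger parallel gripper is mounted at the origin on the work surface. World frame = base frame: x ahead of the robot, y to its left, z up, the work surface at z = 0. Lengths are in mm, angles in rad, forces in N, time in s.
With the tool pointing down it reaches from about 275 to 825 mm from the base axis. Payload 4.9 kg.
Tool frame: the origin (TCP) lies at the very end of the fingers, on their centre line; the grasp point (between the pads) lies 19 mm behind it; z points along the fingers, y is the direction in which the jaws open and shut (so a half turn about z gives the same grasp; the last joint's range is limited). The gripper opens to 85 mm and grips with 20 to 120 N. Pads are 22 mm wide; open, the fingers measure 114 mm over their backs; the gripper's body (76 mm by 85 mm) begins 54 mm behind the grasp point. The pads swing forward as they close: fully open they stand 13 mm farther back than shut.
Start: joints at [1.071, 0.326, -0.193, 1.052, 0, 1.437], TCP at [196.729, 513.631, 231.281] pointing down, gripper open.
Joint ranges: [-2.65, 2.65], [-0.97, 1.79], [-1.3, 1.35], [-1.93, 2.1], [-1.47, 1.37], [-3.14, 3.14]. Speed limits (rad/s): [2.57, 2.57, 3.14, 3.14, 3.14, 3.14].

## Interface

Orientations are given as [roll, pitch, yaw] about the fixed x, y, z axes, in that order (R = Rz(yaw) Ry(pitch) Rx(roll)).
In Python, from bench import bot, solve_ik, imaging gives the robot as it stands. Calls block until the motion is done:
- bot.move_ptp(position, orientation): joint-space move of the TCP to a pose.
- bot.movel(position, rot=None, max_speed=150, threshold=None): straight line of the TCP; rot=None keeps the orientation; max_speed is the mean speed in mm/s. With threshold (N) it stops when the force on the tool has changed by that much, and returns True; else False.
- bot.move_j(angles): joint-space move.
- bot.grip(opening, effort=None): opening from 0.0 (shut) to 1.0 (fully open); effort is the grip in N (None keeps the last); returns when the fingers have stopped.
- bot.dwell(seconds).
- solve_ik(position, orientation): joint angles nearest the present ones, or None.
- bot.get_state(): the state.
- imaging.capture(name): name is "side" or "top"; returns the picture (420x560x3 uint8, blue, green, red); there is no depth.
- imaging.camera_model(name): a dict with "K" (3x3 intrinsics, pixels), "position" and "rotation" of the camera in the world. Camera axes: x right, y up, looking along -z (the intrinsics and any distortion apply to the point x, -y, -z); pixel columns grow to the right and rows downward; lengths in mm; the calibration is good to about 2 mm. A picture is of the moment at which its call begins. camera_model takes no time and is no camera call.
A pose or a line that the arm cannot do raises bot.IKError and nothing moves.
- bot.sign_off(): hands the job in, once; it reports no verdict.
The state is a dict: "t": time; "qpos": joint angles; "joint_velocities": joint speeds; "effort": joint torques, N m; "tcp_pos": TCP position; "orientation": TCP orientation; "contact_force": force on the tool from outside, world axes, zero at the start; "wrist_torque": the same for the moment, N m; "opening": opening from 0.0 (shut) to 1.0 (fully open).
Only numpy, scipy, OpenCV 4.12 (cv2) and the standard library are available. Lean on these libraries where they do the work, as an engineer would, in place of code of your own. Each camera call takes 0.05 s, during which the arm holds its last target. There are 200 camera calls.

## Working session

There is one attempt and no reset: what is moved stays moved. The work goes in short steps, each a Python script; the robot and the scene stay as the last script left them, time stands still between calls to the robot, and variables do not carry over. Pictures are saved under pics/ and viewed, about 8 in all and at most 12, crops included, and the job is handed in when it is done.

```bash
ls; mkdir -p pics; python3 - <<'E'
from bench import bot, imaging
import cv2
for n in("top","side"):
    cv2.imwrite(f"pics/{n}0.png",imaging.capture(n)); m=imaging.camera_model(n); print(n,m)
s=bot.get_state();print(s)
E
```

```text
pics
top {'K': array([[429.88329787,   0.        , 275.88890452],
       [  0.        , 429.88329787, 207.33520824],
       [  0.        ,   0.        ,   1.        ]]), 'position': array([ 363.0126702 ,  -62.82807795, 1411.25206248]), 'rotation': array([ 0.08241971,  0.00772267, -1.54910091])}
side {'K': array([[454.45368622,   0.        , 278.97763602],
       [  0.        , 454.45368622, 209.32232186],
       [  0.        ,   0.        ,   1.        ]]), 'position': array([ 258.34229819, -841.0802199 ,  975.42021606]), 'rotation': array([ 0.78429752,  0.01698337, -0.28390159])}
{'t': 0.1, 'qpos': array([ 1.07080299e+00,  3.26866122e-01, -1.93477192e-01,  1.05199822e+00,
       -1.67828474e-05,  1.43659645e+00]), 'joint_velocities': array([ 0.00076653,  0.00042949,  0.00170672, -0.00142504,  0.00157147,
       -0.00200828]), 'effort': array([ 7.23183730e-04, -4.44240046e+01,  2.63037211e+01,  7.95754051e-03,
       -1.75266578e-04, -6.94102994e-06]), 'tcp_pos': array([196.47373439, 513.15675931, 230.58465931]), 'orientation': array([-3.14005909e+00, -1.90112878e-04,  2.77579906e+00]), 'contact_force': array([ 0.11961297, -0.17769556,  0.26914221]), 'wrist_torque': array([ 0.00786649, -0.03603496,  0.02016419]), 'opening': 0.9981530690985172}
```

View pics/top0.png

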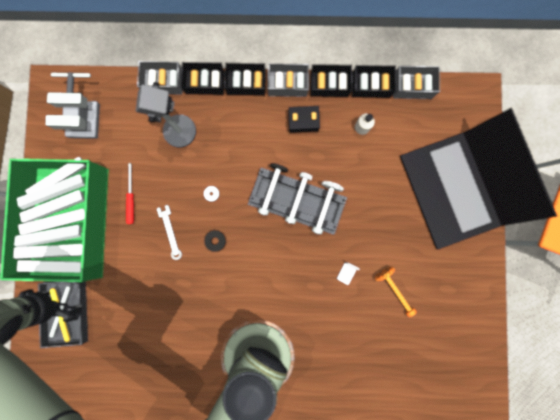

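View pics/side0.png

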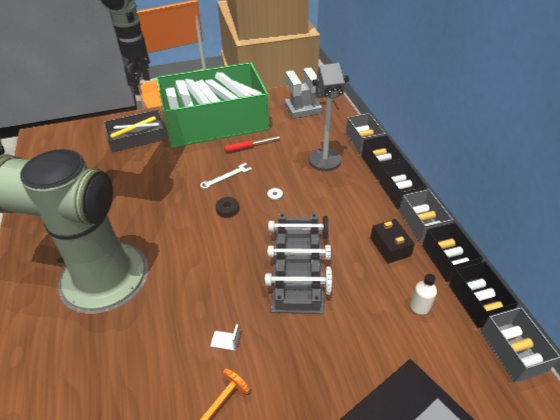

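Top view: chassis around (298,200), wheel axle left (black disc at 278,168), probable sprocket right (331,186). The inspection camera head is near (155,100) and its foot at (179,130). I'll zoom in and check the calibration.

```bash
cat > h.py <<'E'
import numpy as np, cv2
from scipy.spatial.transform import Rotation as R
from bench import bot, solve_ik, imaging
M={n:imaging.camera_model(n) for n in("top","side")}
def cam(n):
    m=M[n]; return m["K"],np.array(m["position"]),R.from_euler("xyz",m["rotation"]).as_matrix()
def proj(n,P):
    K,p,Rm=cam(n); c=(np.atleast_2d(P)-p)@Rm; c=c*[1,-1,-1]; q=c@K.T; return q[:,:2]/q[:,2:]
def ray(n,uv):
    K,p,Rm=cam(n); d=np.linalg.inv(K)@[uv[0],uv[1],1]; d=Rm@(d*[1,-1,-1]); return p,d/np.linalg.norm(d)
def onz(n,uv,z):
    p,d=ray(n,uv); return p+d*(z-p[2])/d[2]
def tri(a,b):
    """a: top pixel, b: side pixel -> point, gap"""
    p,d=ray("top",a);q,e=ray("side",b)
    s=np.linalg.lstsq(np.c_[d,-e],q-p,rcond=None)[0]
    A,B=p+s[0]*d,q+s[1]*e
    return (A+B)/2,np.linalg.norm(A-B)
def crop(img,x,y,w,h,s,name):
    cv2.imwrite(name,cv2.resize(img[y:y+h,x:x+w],None,fx=s,fy=s,interpolation=cv2.INTER_CUBIC))
E
python3 - <<'E'
from h import *
for n in M: print(n,M[n].keys(),proj(n,[[0,0,0],bot.get_state()["tcp_pos"]]))
t=cv2.imread("pics/top0.png");s=cv2.imread("pics/side0.png")
def up(i,x,y,w,h): return cv2.resize(i[y:y+h,x:x+w],(400,300),interpolation=cv2.INTER_CUBIC)
a=np.vstack([np.hstack([up(t,240,155,120,90),up(s,250,205,120,90+20)[:300]]),np.hstack([up(t,125,75,100,75),up(s,280,55,160,120)])])
cv2.imwrite("pics/z1.png",a)
E
```

```text
top dict_keys(['K', 'position', 'rotation']) [[257.22653907 356.09089412]
 [ 66.05245744 299.70130449]]
side dict_keys(['K', 'position', 'rotation']) [[104.37490581 274.51038959]
 [144.3894679   90.30602351]]
```

View pics/z1.png

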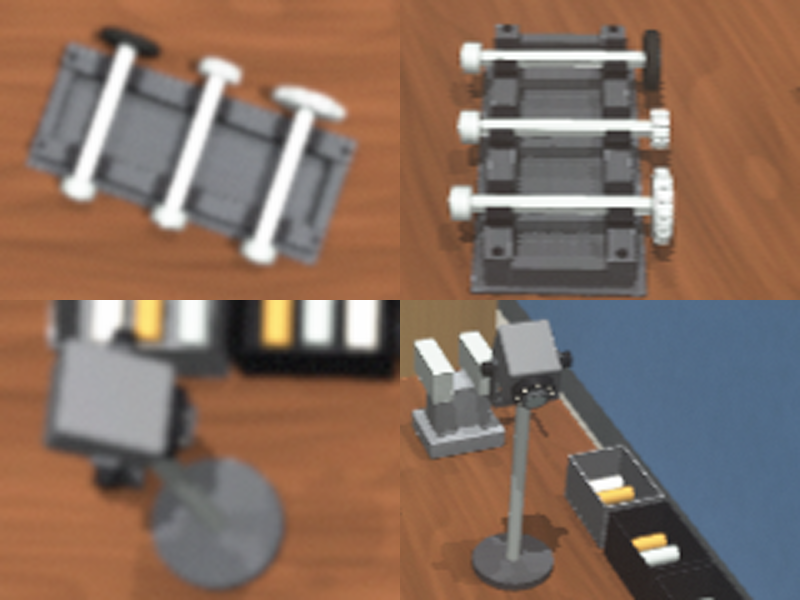

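The right-hand station (y = -90 side) holds the toothed sprocket: top px about (332,186), tail hub about (318,230). The middle one is the pinion and the left one the wheel. Next: measure the axle, and enlarge the head.

```bash
python3 - <<'E'
from h import *
t=cv2.imread("pics/top0.png");s=cv2.imread("pics/side0.png")
for n,i,(x,y,w,h) in(("top",t,(240,155,120,90)),("side",s,(250,205,120,110))):
    c=cv2.cvtColor(i[y:y+h,x:x+w],cv2.COLOR_BGR2HSV)
    m=((c[...,2]>150)&(c[...,1]<60)).astype(np.uint8)
    k,l,st,ce=cv2.connectedComponentsWithStats(m)
    for j in range(1,k):
        if st[j,4]<60: continue
        p=np.argwhere(l==j)[:,::-1]+[x,y]
        W=np.float32(p); vx,vy,cx,cy=cv2.fitLine(W,cv2.DIST_HUBER,0,.01,.01).ravel()
        a=(W-[cx,cy])@[vx,vy]; b=(W-[cx,cy])@[-vy,vx]
        hist=[(int(q),int(((a>=q)&(a<q+2)).sum()),round(float(b[(a>=q)&(a<q+2)].mean()),2)) for q in np.arange(a.min(),a.max(),2)]
        print(n,st[j],(cx,cy),(vx,vy),a.min(),a.max(),hist)
# head crops
def up(i,x,y):
    z=cv2.resize(i[y:y+48,x:x+48],None,fx=8,fy=8,interpolation=cv2.INTER_CUBIC)
    z=cv2.convertScaleAbs(z,alpha=1.5,beta=10)
    for k in range(0,48,10):
        cv2.putText(z,str(x+k),(k*8,10),0,.35,(0,255,255)); cv2.putText(z,str(y+k),(0,k*8+10),0,.35,(0,255,255)); cv2.line(z,(k*8+4,0),(k*8+4,384),(0,255,255),1) if 0 else None
    return z
cv2.imwrite("pics/z2.png",np.hstack([up(t,130,80),up(s,308,55)]))
# foot: dark-grey blob by eye
f=onz("top",(179.5,130.5),0); print("foot top",f, "side",onz("side",(325.2,158.5),0), proj("top",f+[0,0,300]),proj("side",f+[0,0,300]))
E
```

```text
top [ 18  13  23  47 308] (np.float32(269.77945), np.float32(192.20407)) (np.float32(0.33441848), np.float32(-0.94242465)) -23.477032 25.225199 [(-23, 15, -0.42), (-21, 21, 0.28), (-19, 20, 0.07), (-17, 14, 0.55), (-15, 10, 0.08), (-13, 12, -0.09), (-11, 12, -0.05), (-9, 11, -0.24), (-7, 12, -0.1), (-5, 14, 0.23), (-3, 12, 0.03), (-1, 12, -0.11), (0, 14, 0.07), (2, 12, 0.55), (4, 12, -0.12), (6, 13, 0.2), (8, 12, -0.04), (10, 11, 0.13), (12, 11, -0.4), (14, 11, 0.13), (16, 10, -0.13), (18, 13, -0.18), (20, 11, 0.27), (22, 10, -0.12), (24, 3, -0.12)]
top [ 45  17  27  52 370] (np.float32(298.02527), np.float32(197.70131)) (np.float32(0.3270522), np.float32(-0.94500625)) -26.859156 26.568998 [(-26, 18, -0.36), (-24, 20, 0.28), (-22, 19, 0.09), (-20, 14, -0.18), (-18, 10, -0.2), (-16, 12, -0.25), (-14, 11, 0.06), (-12, 11, 0.12), (-10, 11, -0.05), (-8, 14, 0.21), (-6, 11, 0.14), (-4, 12, 0.27), (-2, 14, 0.09), (0, 12, 0.44), (1, 12, 0.31), (3, 14, -0.02), (5, 11, 0.23), (7, 11, 0.06), (9, 12, -0.13), (11, 10, -0.04), (13, 10, -0.15), (15, 13, -0.02), (17, 10, 0.02), (19, 13, 0.16), (21,
[... 2047 characters left out ...]
, (-32, 24, 0.51), (-30, 24, 0.47), (-28, 18, 0.94), (-26, 12, 0.4), (-24, 11, 0.13), (-22, 8, 0.32), (-20, 8, 0.29), (-18, 8, 0.25), (-16, 8, 0.21), (-14, 9, 0.45), (-12, 10, 0.64), (-10, 12, 0.1), (-8, 12, 0.06), (-6, 12, 0.03), (-4, 10, -0.51), (-2, 12, -0.05), (0, 12, -0.09), (1, 12, -0.12), (3, 10, -0.66), (5, 9, -0.47), (7, 8, -0.23), (9, 8, -0.27), (11, 8, -0.31), (13, 8, -0.35), (15, 8, -0.38), (17, 8, -0.42), (19, 8, -0.46), (21, 12, 0.17), (23, 14, 0.97), (25, 22, -3.16), (27, 53, -0.26), (29, 54, 0.86), (31, 34, 2.74)]
foot top [730.70293017 278.98488159   0.        ] side [ 7.33869346e+02  2.85980959e+02 -1.13686838e-13] [[153.36811245 101.05933916]] [[330.65866359  79.58867611]]
```

View pics/z2.png

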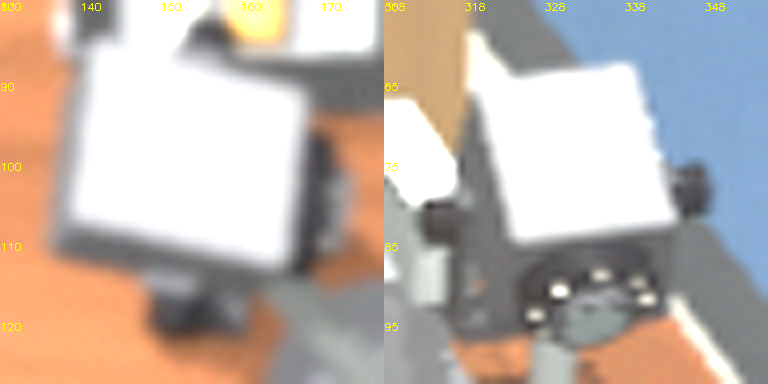

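Top view: the head's top face has corners about (141,86), (168,91), (165.5,113.5), (138,107). The side view shows the same face with knobs at (315,83) and (346,79) and the lens facing that camera. I'll fit the head and compute the axle pose.

```bash
cat > m.py <<'E'
from h import *
from scipy.optimize import least_squares
o=lambda u,v,x,y:((u+.5)/8-.5+x,(v+.5)/8-.5+y)
T=[o(*p,130,80) for p in((68,218),(92,52),(310,95),(288,272))]   # back-near, back-far, front-far, front-near
S=[o(*p,308,55) for p in((96,85),(248,63),(293,222),(134,243))]
kS=[o(56,222,308,55),o(308,190,308,55)]
# head frame: x opposite to view; y left of x.  hx azimuth a, elev e
def Rh(a,e): return R.from_euler("ZY",[a,-e]).as_matrix()
C=np.array([[35,31,28],[35,-31,28],[-35,-31,28],[-35,31,28.]])
def model(p):
    Rm=Rh(p[3],p[4]); return p[:3]+C@Rm.T
def res(p):
    X=model(p); Rm=Rh(p[3],p[4])
    return np.r_[(proj("top",X)-T).ravel(),(proj("side",X)-S).ravel(),(p[2]-300)/3]
def head(): return least_squares(res,[731,280,300,1.45,.4])
E
python3 - <<'E'
from m import *
X=[tri(a,b) for a,b in zip(T,S)]
for x in X: print(x[0].round(1),round(x[1],1))
P=np.array([x[0] for x in X])
print("edges",[np.linalg.norm(P[i]-P[j]).round(1) for i,j in((0,1),(1,2),(2,3),(3,0))])
for i,j in((3,0),(2,1)):
    d=P[j]-P[i]; print("hx az,el",np.degrees([np.arctan2(d[1],d[0]),np.arctan2(d[2],np.hypot(*d[:2]))]))
f=head(); p=f.x; print("fit",p[:3],np.degrees(p[3:]),f.fun.round(2))
K=p[:3]+np.array([[0,1,0],[0,-1,0]])*1@Rh(*p[3:]).T*48; print("knobs pred side",proj("side",K),"meas",kS, "mid",np.mean(kS,0),"origin",proj("side",p[:3]))
print("lens pred",proj("side",p[:3]-50*Rh(*p[3:])[:,0]),proj("top",p[:3]-50*Rh(*p[3:])[:,0]))
# axle
v=np.array([.3235,-.9462]);c=np.array([325.22,206.79])
A=onz("top",c-18*v,62);B=onz("top",c+18*v,62);d=B-A;print("az top",np.degrees(np.arctan2(d[1],d[0])))
d/=np.linalg.norm(d); f69=onz("top",c+20.2*v,56); h=onz("top",c-28.2*v,56)
print("A",A,"f69",f69,"mid from spr",f69-69*d,"mid from hub",h+81*d)
for uv in((c+18*v),): pass
vs=np.array([.99983,.01854]);cs=np.array([298.92,278.58])
for a in(-15,0,15): q=cs+a*vs; print("side on shaft z=58",onz("side",q,58))
for cc,vv in(((269.78,192.2),(.3344,-.9424)),((298.02,197.7),(.32705,-.945))):
    A2=onz("top",np.array(cc)-15*np.array(vv),62);B2=onz("top",np.array(cc)+15*np.array(vv),62);e=B2-A2;print("other az",np.degrees(np.arctan2(e[1],e[0])),"lateral",np.cross(d[:2],(A2-A)[:2]))
E
```

```text
[703.7 306.5 335.8] 1.5
[758.8 300.4 338.2] 3.7
[755.  237.8 308.9] 1.1
[696.  242.6 308.3] 2.1
edges [np.float64(55.5), np.float64(69.2), np.float64(59.3), np.float64(70.0)]
hx az,el [83.10099759 23.19113356]
hx az,el [86.56253109 25.08345824]
fit [728.97434625 283.11949431 298.12786571] [85.47174172 24.78943701] [ 0.06  0.98  0.11 -1.72  0.28 -0.72  0.17  0.06 -1.42 -0.34  0.19 -0.02
  0.33  0.07 -0.74  0.04 -0.62]
knobs pred side [[313.70744379  81.52332295]
 [345.26476085  77.65851271]] meas [(314.5625, 82.3125), (346.0625, 78.3125)] mid [330.3125  80.3125] origin [[329.56105191  79.58173879]]
lens pred [[333.51173276  93.8728764 ]] [[170.89787162 106.03462247]]
az top -18.043088515480367
A [ 425.21278653 -187.57847171   62.        ] f69 [ 541.00604115 -225.76292979   56.        ] mid from spr [ 475.39919513 -204.3914124    56.        ] mid from hub [ 471.92258906 -203.25890335   56.        ]
side on shaft z=58 [ 443.93286911 -193.11895271   58.        ]
side on shaft z=58 [ 479.16845081 -204.76125984   58.        ]
side on shaft z=58 [ 514.31842916 -216.37528247   58.        ]
other az -18.128507705218922 lateral 180.13506547349314
other az -17.969334337437953 lateral 90.10861999019231<stdin>:20: DeprecationWarning: Arrays of 2-dimensional vectors are deprecated. Use arrays of 3-dimensional vectors instead. (deprecated in NumPy 2.0)
```

```bash
cat > m2.py <<'E'
from m import *
import m
def refine(img,Q):
    g=cv2.cvtColor(img,cv2.COLOR_BGR2GRAY).astype(np.float32); Q=np.array(Q); c=Q.mean(0); L=[]
    for i in range(4):
        a,b=Q[i],Q[(i+1)%4]; n=np.array([(b-a)[1],-(b-a)[0]]); n/=np.linalg.norm(n)
        if n@(a-c)<0:n=-n
        s=np.arange(-2.5,2.51,.1); pts=[]
        for k in np.linspace(.15,.85,25):
            q=(a+(b-a)*k+s[:,None]*n).astype(np.float32)
            pr=cv2.remap(g,q[:,0].copy(),q[:,1].copy(),cv2.INTER_CUBIC).ravel()
            gr=np.clip(-np.gradient(cv2.GaussianBlur(pr[:,None],(1,9),0).ravel()),0,None)
            gr=gr*(gr>gr.max()*.6); pts.append((q*gr[:,None]).sum(0)/gr.sum())
        vx,vy,x,y=cv2.fitLine(np.float32(pts),cv2.DIST_HUBER,0,.01,.01).ravel(); L.append(np.cross([x,y,1],[x+vx,y+vy,1]))
    out=[]
    for i in range(4): p=np.cross(L[i-1],L[i]); out.append(p[:2]/p[2])
    return np.array(out)
T0,S0=np.array(m.T),np.array(m.S)
m.T=refine(cv2.imread("pics/top0.png"),T0); m.S=refine(cv2.imread("pics/side0.png"),S0)
f=least_squares(res,[729,283,300,1.49,.43],loss="soft_l1",f_scale=.5); p=f.x
HX=Rh(*p[3:])[:,0]
if __name__=="__main__":
    print((m.T-T0).round(2).tolist(),(m.S-S0).round(2).tolist()); print("fit",p[:3],np.degrees(p[3:]),f.fun.round(2))
    P=np.array([tri(a,b)[0] for a,b in zip(m.T,m.S)])
    for i,j in((3,0),(2,1)):
        d=P[j]-P[i]; print("hx az,el",np.degrees([np.arctan2(d[1],d[0]),np.arctan2(d[2],np.hypot(*d[:2]))]))
    print("edges",[np.linalg.norm(P[i]-P[j]).round(1) for i,j in((0,1),(1,2),(2,3),(3,0))])
    # IK plan
    az=np.radians(-18.05)
    for sgn in(1,-1):
        def tool(ax,upz):   # tool x = sgn*axle x, tool z = -axle z
            ax=ax/np.linalg.norm(ax); z=-(upz-ax*(ax@upz)); z/=np.linalg.norm(z); x=sgn*ax
            return np.c_[x,np.cross(z,x),z]
        U=np.array([0,0,1.])
        Rg=tool(np.array([np.cos(az),np.sin(az),0]),U); Rf=tool(HX,U)
        mid=p[:3]-231*HX
        for nm,Rm,c in(("grasp",Rg,[474.5,-204,56]),("up",Rg,[474.5,-204,240]),("pre",Rf,mid-60*HX),("fin",Rf,mid)):
            q=solve_ik(np.array(c)+19*Rm[:,2],R.from_matrix(Rm).as_euler("xyz")); print(sgn,nm,np.round(c),None if q is None else np.round(q,2))
E
python3 m2.py
```

```text
[[0.1, 0.34], [0.24, -0.53], [-0.08, -1.07], [-0.08, -0.22]] [[-0.98, -0.88], [0.08, 0.24], [0.18, 0.15], [-0.59, 0.1]]
fit [729.36649728 283.89494475 298.89245281] [85.64315552 26.33749337] [-0.04  0.4  -0.2  -1.47  0.19  0.22  0.15  0.14 -0.29  0.18  0.26 -0.65
  0.23 -0.08 -0.04 -0.03 -0.37]
hx az,el [85.20998969 27.33246657]
hx az,el [87.6272662 25.7902699]
edges [np.float64(59.2), np.float64(68.3), np.float64(61.8), np.float64(69.8)]
1 grasp [ 474. -204.   56.] [-0.55  0.48 -0.52  0.56  0.    2.91]
1 up [ 474. -204.  240.] [-0.55  0.27 -0.3   1.    0.    2.91]
1 pre [710.  24. 170.] [-0.25  0.72  0.17  1.11  0.45  1.38]
1 fin [714.  77. 196.] [-0.17  0.69  0.18  1.11  0.46  1.46]
-1 grasp [ 474. -204.   56.] [-0.55  0.48 -0.52  0.56  0.   -0.23]
-1 up [ 474. -204.  240.] [-0.55  0.27 -0.3   1.    0.   -0.23]
-1 pre [710.  24. 170.] [-0.25  0.72  0.17  1.11  0.45 -1.76]
-1 fin [714.  77. 196.] [-0.17  0.69  0.18  1.11  0.46 -1.68]
```

```bash
cat > g.py <<'E'
from m2 import *
az=np.radians(-18.05); U=np.array([0,0,1.]); AX=np.array([np.cos(az),np.sin(az),0])
def tool(ax):
    ax=ax/np.linalg.norm(ax); z=-(U-ax*(ax@U)); z/=np.linalg.norm(z); return np.c_[-ax,np.cross(z,-ax),z]
eul=lambda Rm:R.from_matrix(Rm).as_euler("xyz")
Rg=tool(AX); G=np.array([474.5,-204,56.])
def st(t=""):
    s=bot.get_state(); print(t,"t",round(s["t"],2),"tcp",s["tcp_pos"].round(1),"F",s["contact_force"].round(1),"M",np.round(s["wrist_torque"],2),"op",round(s["opening"],3)); return s
E
python3 - <<'E'
from g import *
bot.move_ptp(G+[0,0,100-19],eul(Rg)); st("above")
bot.grip(0.6)
print(bot.movel(G+[0,0,-19],max_speed=100,threshold=15)); st("down")
cv2.imwrite("pics/top1.png",imaging.capture("top")); 
i=imaging.capture("side"); crop(i,230,170,140,140,4,"pics/z3.png")
E
```

```text
above t 2.83 tcp [ 474.8 -203.4  137.1] F [-0.5  0.1 -0.2] M [-0.    0.03 -0.02] op 1.0
False
down t 4.42 tcp [ 475.  -204.3   37.5] F [-0.2  0.1 -1. ] M [ 0.03 -0.02 -0.02] op 0.599
```

View pics/z3.png

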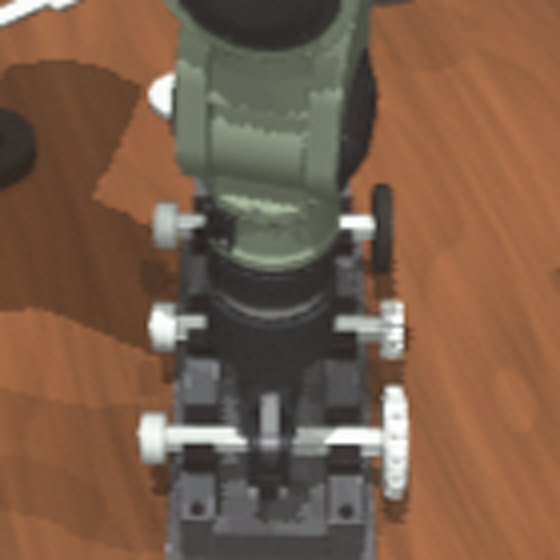

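The gripper is astride the sprocket axle (finger at crop (268,420), mid-shaft), and nothing was touched. Next I'll grip, lift and check.

```bash
python3 - <<'E'
from g import *
bot.grip(0.0,100); st("grip")
bot.movel(G+[0,0,-19+60],max_speed=80); st("lift60")
bot.movel(G+[0,0,-19+180],max_speed=150); st("lift")
mid=p[:3]-231*HX; Rf=tool(HX); T=mid+19*Rf[:,2]
bot.move_ptp(T-60*HX,eul(Rf)); bot.dwell(.3); st("pre")
a=imaging.capture("top");b=imaging.capture("side");cv2.imwrite("pics/top2.png",a);cv2.imwrite("pics/side2.png",b)
up=lambda i,x,y:cv2.resize(i[y:y+100,x:x+100],(400,400),interpolation=cv2.INTER_CUBIC)
cv2.imwrite("pics/z4.png",np.hstack([up(a,130,80),up(b,290,55)]))
print(proj("top",[mid-60*HX,mid+21*HX]),proj("side",[mid-60*HX,mid+21*HX]))
E
```

```text
grip t 4.97 tcp [ 474.7 -204.    37.5] F [-0.9  1.8  5.6] M [ 0.21  0.25 -0.02] op 0.119
lift60 t 5.87 tcp [ 474.1 -203.8   96.6] F [-0.7  0.5 -1.4] M [ 0.   -0.02 -0.04] op 0.12
lift t 6.82 tcp [ 473.9 -203.7  216. ] F [ 0.1  0.4 -2.8] M [ 0.02  0.   -0.02] op 0.118
pre t 8.48 tcp [710.2  31.7 153.2] F [-0.4  0.6 -1.3] M [-0.59  0.03 -0.05] op 0.116
[[252.27988101 124.20774125]
 [226.30695796 118.3877795 ]] [[353.71735291 168.92080148]
 [346.66497222 142.67437928]]
```

View pics/z4.png

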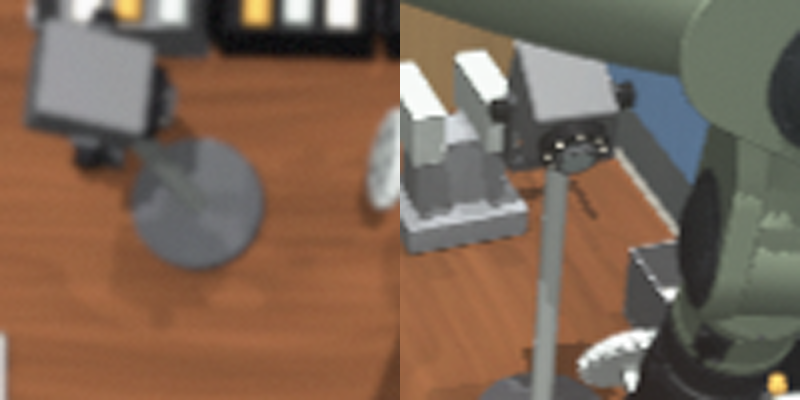

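At the pre-pose the sprocket face shows at about top (224.5,120) and side (344,144), against predicted (226,118) and (347,143). I'll make the final approach and measure closely.

```bash
python3 - <<'E'
from g import *
mid=p[:3]-231*HX; Rf=tool(HX); T=mid+19*Rf[:,2]
bot.movel(T,max_speed=60); bot.dwell(.4); s=st("fin")
print(T, (R.from_euler("xyz",s["orientation"]).inv()*R.from_matrix(Rf)).magnitude())
a=imaging.capture("top");b=imaging.capture("side");cv2.imwrite("pics/top3.png",a);cv2.imwrite("pics/side3.png",b)
up=lambda i,x,y:cv2.resize(i[y:y+72,x:x+48],None,fx=8,fy=8,interpolation=cv2.INTER_CUBIC)
F=mid+81*HX; print("F",F,proj("top",F),proj("side",F))
a2=cv2.resize(a[80:150,130:270],None,fx=5.5,fy=4*5.5/4,interpolation=cv2.INTER_CUBIC)
b2=cv2.resize(b[60:190,310:450][:,:],None,fx=5.5,fy=5.5,interpolation=cv2.INTER_CUBIC)[:600]
cv2.imwrite("pics/z5.png",a2);cv2.imwrite("pics/z6.png",b2)
E
```

```text
fin t 10.13 tcp [714.3  85.7 179.3] F [ 0.   0.4 -1.9] M [-0.58  0.02  0.  ] op 0.118
[714.27986771  85.87697634 179.37978488] 0.00024623450885135327
F [719.15415846 149.85396658 232.34379163] [[206.10497523 113.86095877]] [[341.6170254 123.8877384]]
```

View pics/z5.png

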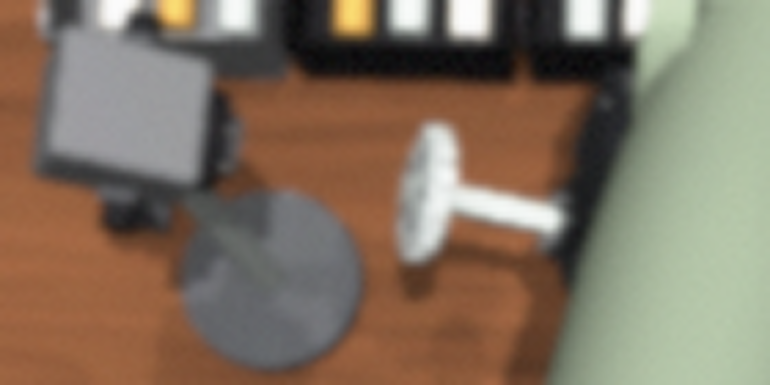

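View pics/z6.png

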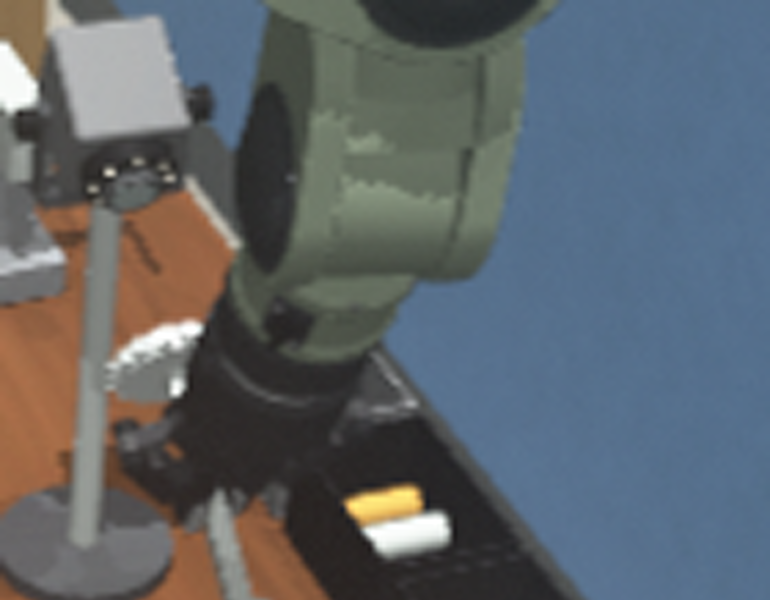

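Both views show the sprocket facing the lens and held in the air, centred near top-crop (423,193) against (421,189) predicted. To check tilt and offset, I'll compare mask extents with the projected rim circles.

```bash
python3 - <<'E'
from g import *
mid=p[:3]-231*HX; Rf=tool(HX); th=np.linspace(0,2*np.pi,200)
def circ(x,r): return mid+x*HX+r*(np.cos(th)[:,None]*Rf[:,1]+np.sin(th)[:,None]*Rf[:,2])
a=cv2.imread("pics/top3.png");b=cv2.imread("pics/side3.png")
vis=[]
for n,i,(x,y,w,h) in(("top",a,(196,95,40,40)),("side",b,(326,112,22,24))):
    z=cv2.cvtColor(i[y:y+h,x:x+w],cv2.COLOR_BGR2HSV)
    m=((z[...,1]<70)&(z[...,2]>(120 if n=="top" else 95))).astype(np.uint8)
    hull=np.vstack([proj(n,circ(81,34)),proj(n,circ(69,34))])
    if n=="top":
        P=np.argwhere(m)[:,::-1]+[x,y]; sp=P[P[:,0]<214]
        print("mask ext",sp.min(0),sp.max(0),sp.mean(0),"pred",hull.min(0),hull.max(0))
        sh=np.float32(P[(P[:,0]>=216)&(P[:,0]<231)&(P[:,1]>110)&(P[:,1]<122)]); vx,vy,cx,cy=cv2.fitLine(sh,cv2.DIST_HUBER,0,.01,.01).ravel()
        q=proj(n,[mid+65*HX-6*Rf[:,2],mid+35*HX-6*Rf[:,2]]);d=q[1]-q[0]
        print("shaft meas angle",np.degrees(np.arctan2(vy,vx)),"y at 222",cy+(222-cx)*vy/vx,"pred",np.degrees(np.arctan2(*d[::-1])),q[0][1]+(222-q[0][0])*d[1]/d[0])
    s=12 if n=="top" else 16
    x0,y0=(196,90) if n=="top" else (324,110); W=32
    v=cv2.resize(i[y0:y0+W,x0:x0+W],None,fx=12,fy=12,interpolation=cv2.INTER_CUBIC)
    for X,r,c in((81,34,(0,0,255)),(69,34,(255,0,0)),(82,6,(0,255,0))):
        cv2.polylines(v,[np.int32(((proj(n,circ(X,r))-[x0,y0]+.5)*12))],True,c,1)
    vis.append(v)
cv2.imwrite("pics/z7.png",np.hstack(vis))
E
```

```text
mask ext [202 102] [213 127] [207.57805907 114.71729958] pred [202.4438067  101.69426724] [214.12618017 126.80970964]
shaft meas angle 11.4062195 y at 222 117.59328 pred 12.665343645435588 116.8068709230432
```

View pics/z7.png

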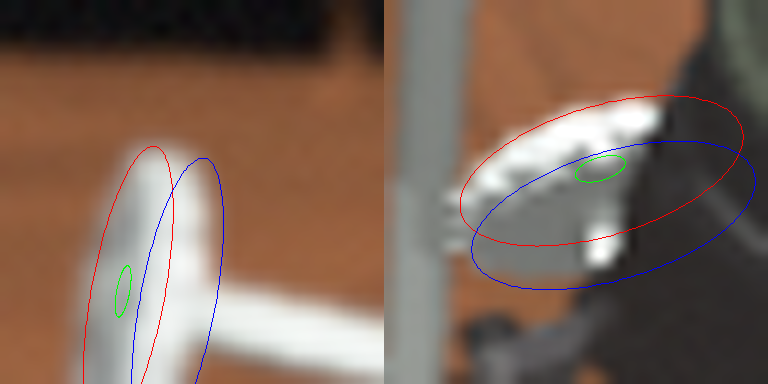

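Relative to prediction, the sprocket sits about 0.8 px left and 0.5 px low in the top view, and about 1 px left in the side view. Tilt matches. I'll turn that into a small correction, then re-check.

```bash
python3 - <<'E'
from g import *
mid=p[:3]-231*HX; Rf=tool(HX); F=mid+81*HX
t,s=proj("top",F)[0],proj("side",F)[0]
X,g=tri(t+[-.8,.5],s+[-1,-.2]); d=X-F; print("offset",d.round(2),g)
d=np.clip(d,-3,3)
bot.movel(mid+19*Rf[:,2]-d,max_speed=15); bot.dwell(.6); st("fin2")
a=imaging.capture("top");b=imaging.capture("side");th=np.linspace(0,2*np.pi,200); vis=[]
for n,i,(x0,y0) in(("top",a,(190,98)),("side",b,(324,110))):
    v=cv2.resize(i[y0:y0+32,x0:x0+32],None,fx=12,fy=12,interpolation=cv2.INTER_CUBIC)
    for X,r,c in((81,34,(0,0,255)),(69,34,(255,0,0))):
        q=mid+X*HX+r*(np.cos(th)[:,None]*Rf[:,1]+np.sin(th)[:,None]*Rf[:,2])
        cv2.polylines(v,[np.int32((proj(n,q)-[x0,y0]+.5)*12)],True,c,1)
    vis.append(v)
cv2.imwrite("pics/z8.png",np.hstack(vis))
print("joint v",np.abs(bot.get_state()["joint_velocities"]).max())
E
```

```text
offset [-1.7   2.35 -0.41] 0.6855343081601324
fin2 t 11.18 tcp [716.   83.5 179.8] F [ 0.2 -0.4 -2.4] M [-0.6   0.09  0.03] op 0.116
joint v 0.0021543311831682356
```

View pics/z8.png

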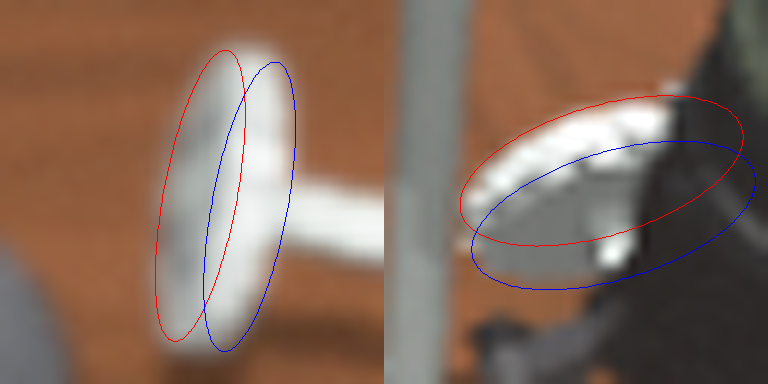

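The rims now overlap the predicted circles to within about 0.5 px in both views, and the arm is still. I'll hand it in.

```bash
python3 -c "
from bench import bot
bot.sign_off(); print(bot.get_state()['t'])"
```

```text
the job is handed in; nothing more can be done
the job is handed in; nothing more can be done
```

I lifted the sprocket axle straight up from the right-hand station (y = -90) and handed the job in with the arm still holding it in front of the inspection camera at about 11.2 s. `sign_off` gives no verdict, so I don't know how it was judged.

**Grip:** I pinched the axle near its balance point with 100 N. I measured no unexpected forces, and I saw no contact with the camera or the other two axles. I did not take a final close-up of those two axles.

**Camera head:** I measured it at about (729, 284, 299) mm, looking about 26° downwards.

**Position:** At first the sprocket face was about 3 mm off the target, roughly 1 px in each view. I corrected for that. In the last pictures the sprocket rim matched its expected outline to about 0.5 px (1–1.5 mm) in both views, and the arm was still.

**Disagreements left:**
- **Shaft angle:** in the top view it differed by about 1° from the prediction. I took that before the correction and did not repeat it.
- **Head tilt:** my estimates ranged from about 23° to 27°.
- **Hinge position:** estimates from the stand's foot and the hinge knobs differed from the fitted one by 2–5 mm.

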